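# Start the droplet run on the syringe pumps

## Task

Bring the droplet rig into operation by pressing with the fingertips: switch on the pump with the amber syringe, then the pump with the blue syringe (push the raised end of the rocker on top of each fully down), and then press the green start button on the hand control all the way in for a moment and let it go. Leave the magenta pump switched off and the red stop button unpressed. Nothing is to be picked up or pushed about: the hand control and the bottle, vial and tube block stay where they are.

Things in the scene. Friction and masses are not known exactly. Their poses are not given: they have to be found in the camera images.
- pump_amber: Pump module with its amber (orange) syringe: black box 190 (x) x 90 (y) x 70 mm high, fixed. Origin: centre of its underside, z up; +x runs lengthwise from the rocker end (turned roughly to the robot) to the syringe end. Syringe and pusher: x -13 to +91 mm, y within 33 mm, up to 106 mm high. White rocker 52 (x) x 26 mm, pivot along y at x = -58, z = 79 mm.
- rocker_amber_on (a point): The point to press: middle of the face of the rocker's ON half (green bar, the end away from the syringe), 18 mm from the pivot; moves with the rocker. The two halves form a shallow V. Off: this half slopes up away from the syringe, point about 89 mm and end edge 92 mm above the bench. On: it lies level, 82 mm above the bench, at a hard stop.
- rocker_amber (a joint): Rocker angle in rad: 0 to 0.04 at the start (off), 0.4 fully on. It turns with friction, about 3 N at its end edge, has no spring and stays where it is left.
- pump_blue: Pump module with its blue syringe: black box 190 (x) x 90 (y) x 70 mm high, fixed. Origin: centre of its underside, z up; +x runs lengthwise from the rocker end (turned roughly to the robot) to the syringe end. Syringe and pusher: x -13 to +91 mm, y within 33 mm, up to 106 mm high. White rocker 52 (x) x 26 mm, pivot along y at x = -58, z = 79 mm.
- rocker_blue_on (a point): The point to press: middle of the face of the rocker's ON half (green bar, the end away from the syringe), 18 mm from the pivot; moves with the rocker. The two halves form a shallow V. Off: this half slopes up away from the syringe, point about 89 mm and end edge 92 mm above the bench. On: it lies level, 82 mm above the bench, at a hard stop.
- rocker_blue (a joint): Rocker angle in rad: 0 to 0.04 at the start (off), 0.4 fully on. It turns with friction, about 3 N at its end edge, has no spring and stays where it is left.
- pump_magenta: Pump module with its magenta syringe: black box 190 (x) x 90 (y) x 70 mm high, fixed. Origin: centre of its underside, z up; +x runs lengthwise from the rocker end (turned roughly to the robot) to the syringe end. Syringe and pusher: x -13 to +91 mm, y within 33 mm, up to 106 mm high. White rocker 52 (x) x 26 mm, pivot along y at x = -58, z = 79 mm.
- rocker_magenta_on (a point): The point to press: middle of the face of the rocker's ON half (green bar, the end away from the syringe), 18 mm from the pivot; moves with the rocker. The two halves form a shallow V. Off: this half slopes up away from the syringe, point about 89 mm and end edge 92 mm above the bench. On: it lies level, 82 mm above the bench, at a hard stop.
- rocker_magenta (a joint): Rocker angle in rad: 0 to 0.04 at the start (off), 0.4 fully on. It turns with friction, about 3 N at its end edge, has no spring and stays where it is left.
- pendant: Hand control: loose grey box, 70 mm (x) x 130 mm (y) x 22 mm, about 0.5 kg, lying on the bench on a rubber base. Origin: centre of its underside, z up. Green start button at y = +32 mm, red stop button at y = -32 mm; each cap is 28 mm across in a black collar 44 mm across whose top is 34 mm above the bench.
- start_top (a point): Centre of the top face of the green start button, 44 mm above the bench when out, 38 mm when pressed fully.
- start (a joint): Travel of the green start button in m: 0 out, 0.006 fully in. Springs back; starts to move at about 1.4 N, fully in at about 4.5 N.
- stop_top (a point): Centre of the top face of the red stop button, 44 mm above the bench when out, 38 mm when pressed fully.
- stop (a joint): Travel of the red stop button in m: 0 out, 0.006 fully in. Springs back; starts to move at about 1.4 N, fully in at about 4.5 N.
- tube_block: Loose aluminium tube block, 32 (x) x 100 (y) x 42 mm high with four coloured tube caps; leave alone. Origin: centre of its underside.
- bottle: Loose bottle with a blue cap, 44 mm across, 85 mm high, standing; leave alone. Origin: centre of its underside.
- vial: Loose amber vial with a black cap, 28 mm across, 55 mm high, standing; leave alone. Origin: centre of its underside.

How it is judged:
On the way, in this order (a step that is already met when the one before it is completed fails the run):
1. the amber pump's rocker is on (value of joint rocker_amber above 0.3 rad), for 0.1 s.
2. the blue pump's rocker is on (value of joint rocker_blue above 0.3 rad), for 0.1 s.
3. the green start button is pressed in (value of joint start above 0.004 m), for 0.1 s.
At the end, for the whole second after the job is handed in: The amber and blue pumps' rockers are on (above 0.3 rad of 0.4), the magenta one is off (below 0.12 rad), both buttons are out again (within 1.5 mm), and the hand control, tube block, bottle and vial stand upright (within 0.1 rad), at rest, within 20 mm of where they were (value of joint each of rocker_amber, rocker_blue above 0.3 rad and value of joint rocker_magenta below 0.12 rad and value of joint each of start, stop below 0.0015 m and distance of each of pendant, tube_block, bottle, vial from where it was at the start of the episode below 0.02 m and angle between each of pendant, tube_block, bottle, vial's own z axis and vertical below 0.1 rad and linear speed of each of pendant, tube_block, bottle, vial below 0.02 m/s); the robot touches nothing.
It fails at once if the blue pump is switched (above 0.15 rad) before the amber pump is on (value of joint rocker_blue above 0.15 rad and not (value of joint rocker_amber above 0.3 rad)).
It fails at once if start is pressed (over 2 mm) before both pumps are on (value of joint start above 0.002 m and (not (value of joint rocker_amber above 0.3 rad) or not (value of joint rocker_blue above 0.3 rad))).
It fails at once if the magenta pump's rocker is pushed (above 0.12 rad) or the red stop button is pressed (over 2 mm) (value of joint rocker_magenta above 0.12 rad or value of joint stop above 0.002 m).
It fails at once if the hand control is lifted (10 mm) or pushed away (20 mm) (height (world z) of pendant above 0.01 m or distance of pendant from where it was at the start of the episode above 0.02 m).
It fails at once if the tube block, bottle or vial is lifted (10 mm), pushed away (20 mm) or tipped (0.5 rad) (height (world z) of any of tube_block, bottle, vial above 0.01 m or distance of any of tube_block, bottle, vial from where it was at the start of the episode above 0.02 m or angle between any of tube_block, bottle, vial's own z axis and vertical above 0.5 rad).
It also fails if it takes over 51 s, if anything falls off the work surface, if the arm or the gripper's body presses on something with over 40 N, if the wrist force passes 120 N, or if a joint passes its speed limit or range.

## Robot

A 6-joint arm with a two-finger parallel gripper is mounted at the origin on the work surface. World frame = base frame: x ahead of the robot, y to its left, z up, the work surface at z = 0. Lengths are in m, angles in rad, forces in N, time in s.
With the tool pointing down it reaches from about 0.25 to 0.725 m from the base axis. Payload 4 kg.
Tool frame: the origin (TCP) lies at the very end of the fingers, on their centre line; the grasp point (between the pads) lies 19 mm behind it; z points along the fingers, y is the line along which they close (so a half turn about z gives the same grasp; the last joint's range is limited). The gripper opens to 85 mm and grips with 20 to 120 N. Pads are 22 mm wide; open, the fingers measure 114 mm over their backs; the gripper's body (76 mm by 85 mm) begins 54 mm behind the grasp point. The pads swing forward as they close: fully open they stand 13 mm farther back than shut.
Start: joints at [1.271, 0.241, 0.005, 1.335, 0, 1.571], TCP at [0.148, 0.478, 0.231] pointing down, gripper open.
Joint ranges: [-2.72, 2.72], [-1.05, 1.87], [-1.09, 1.28], [-1.99, 2.15], [-1.42, 1.44], [-3.14, 3.14]. Speed limits (rad/s): [2.79, 2.79, 3.14, 3.14, 3.14, 3.14].

## Interface

Orientations are given as a unit quaternion [x, y, z, w].
In Python, from workcell import bot, vision, workorder gives the robot as it stands.
- The arm moves only by the shell command python3 -m creep 'ROWS' [OPENING]. ROWS is JSON, a list of rows, each a list of 2 entries, a list of its own where there are three numbers: the shift along the tool's x, y, z in mm, then the turn, a rotation vector about the tool's x, y, z in rad. In form: [[[dx, dy, dz], [wx, wy, wz]], ...]. A call has 1 to 12 rows; each row shifts and turns the commanded pose from where the row before left it, along the tool's axes as they then stand; what a row does not reach is not made up. A row lasts 1/8 s, in which the tool goes at most 62.5 mm and 10.7 degrees, less where a joint would pass 70% of its speed; a pose out of reach is approached as far as the arm can. A call is refused whole if a number of a shift passes 62.5 or a number of a turn 0.188, either way. A call with a gripper value outside its range is refused whole. OPENING is the finger opening in mm, from 0 to 85.4, set as the call begins (- or left out, the last holds). The fingers move at their own pace and stop on an object; the grip force is fixed at half the most. Time passes only in rows, so rows that do not move let the fingers close. It gives the time, the measured TCP pose, the force, the opening and the grip force at its end, in the units of the state.
- bot.get_obs(): the state, without advancing time (a new reading comes with each control period).
- vision.camera(name): name is "side" or "top" or "wrist"; returns a dict with "image" (400x640x3 uint8, blue, green, red), "z_map" (400x640 float32, m along the optical axis (not along the pixel's ray), 0 where there is no reading), "K" (3x3 intrinsics, pixels), "rvec" (rotation vector, rad) and "tvec" (3), from world to camera coordinates, as OpenCV has them; the wrist camera has in their place "tool_from_camera" (4x4, takes a point from camera to tool coordinates, whose origin is the TCP and whose axes are the flange's). Camera axes: x right, y down, z forward; pixel columns grow to the right and rows downward; lengths in m; the calibration is good to about 2 mm. A picture is of the moment at which its call begins: read the wrist's pose just before it.
- workorder.job_done(): hands the job in; it is judged then, once.
Trained networks look in a picture, given as the dict that the camera call returned (one of the last four; its "shot" number tells which), for a name from the list of things; names that differ only in an ending like _2 or _b are one class to them, and where a whole thing is asked for, a point or a joint stands for the part that bears it (a point fixed in the world has none). Each returns a list of dicts, best first, with "score" (0 to 1); they miss things now and then, are a little off and sometimes report something else, mostly with a low value. They report only what shows in the picture. A call takes as long as a camera call.
- vision.spot_in(picture, query): "position" ([column, row] in pixels, amid what is visible of it).
- vision.place_of(picture, query): "position" ([column, row] in pixels: a listed point, or the origin of a listed thing).
The state is a dict: "clock": time; "joint_pos": joint angles; "joint_vel": joint speeds; "tau": joint torques, N m; "eef_pos": TCP position; "tool_rot": TCP orientation; "ft_force": force on the tool from outside, world axes, zero at the start; "ft_torque": the same for the moment, N m; "grip_width": finger opening in m; "grasp_force": force on a finger pad.
Only numpy, scipy, OpenCV 4.12 (cv2) and the standard library are available. Lean on these libraries where they do the work, as an engineer would, in place of code of your own. Each camera call takes 0.05 s, during which the arm holds its last target. There are 200 camera calls.

## Working session

There is one attempt and no reset: what is moved stays moved. The work goes in short steps, Python scripts to look and compute and a shell command to move; the robot and the scene stay as the last step left them, time stands still between calls to the robot, and variables do not carry over. Pictures are saved under pics/ and viewed, at most 10 in all, crops included, and the job is handed in when it is done.

```bash
mkdir -p pics; cat > h.py <<'E'
import numpy as np,cv2
from workcell import bot,vision,workorder
from scipy.spatial.transform import Rotation as R
def world(p,uv):
    u,v=int(round(uv[0])),int(round(uv[1]))
    z=p["z_map"][max(v-2,0):v+3,max(u-2,0):u+3]; z=np.median(z[z>0]) if (z>0).any() else np.nan
    c=np.linalg.inv(p["K"])@[uv[0],uv[1],1]*z
    M=cv2.Rodrigues(np.array(p["rvec"],float))[0]
    return M.T@(c-np.ravel(p["tvec"]))
def atz(p,uv,h):
    M=cv2.Rodrigues(np.array(p["rvec"],float))[0]
    o=-M.T@np.ravel(p["tvec"]); d=M.T@(np.linalg.inv(p["K"])@[uv[0],uv[1],1]); return o+d*(h-o[2])/d[2]
E
python3 - <<'E'
from h import *
np.set_printoptions(precision=4,suppress=True)
hs=dict(rocker_amber_on=.089,rocker_blue_on=.089,rocker_magenta_on=.089,start_top=.044,stop_top=.044,pump_amber=0,pump_blue=0,pump_magenta=0,pendant=0,tube_block=0,bottle=0,vial=0)
for n in ("top","side"):
    p=vision.camera(n); cv2.imwrite(f"pics/{n}1.png",p["image"])
    for q,h in hs.items():
        for r in vision.place_of(p,q)[:2]:
            print(n,q,round(r["score"],2),np.round(r["position"]),"depth",world(p,r["position"]),"atz",atz(p,r["position"],h))
o=bot.get_obs();print(o["clock"],o["eef_pos"],R.from_quat(o["tool_rot"]).as_matrix(),o["ft_force"])
E
```

```text
top rocker_amber_on 0.54 [207. 189.] depth [0.5968 0.1844 0.0888] atz [0.5968 0.1843 0.089 ]
top rocker_blue_on 0.5 [287. 198.] depth [0.58  0.011 0.088] atz [0.58   0.0109 0.089 ]
top rocker_magenta_on 0.61 [388. 193.] depth [ 0.5948 -0.2105  0.0887] atz [ 0.5948 -0.2104  0.089 ]
top start_top 0.49 [385. 258.] depth [ 0.45  -0.21   0.045] atz [ 0.4499 -0.2101  0.044 ]
top stop_top 0.5 [415. 256.] depth [ 0.4567 -0.2774  0.044 ] atz [ 0.4567 -0.2774  0.044 ]
top pump_amber 0.79 [210. 166.] depth [0.6506 0.1843 0.0701] atz [0.6601 0.2018 0.    ]
top pump_amber 0.28 [395. 254.] depth [ 0.4576 -0.2355  0.0229] atz [ 0.4564 -0.2393  0.    ]
top pump_blue 0.7 [290. 173.] depth [0.6372 0.007  0.0701] atz [0.6458 0.012  0.    ]
top pump_magenta 0.93 [382. 166.] depth [ 0.6553 -0.1991  0.0705] atz [ 0.6653 -0.2087  0.    ]
top pendant 0.83 [395. 257.] depth [ 0.4526 -0.2366  0.0234] atz [ 0.4512 -0.2405  0.    ]
top tube_block 0.65 [287. 242.] depth [0.4829 0.0116 0.0368] atz [0.4818 0.0143 0.    ]
top tube_block 0.63 [205. 191.] depth [0.5934 0.188  0.0896] atz [0.6006 0.2111 0.    ]
top bo
[... 892 characters left out ...]
[0.6448 0.0153 0.    ]
side pump_magenta 0.78 [374. 263.] depth [ 0.6549 -0.2464  0.0678] atz [ 0.6792 -0.2053  0.    ]
side pendant 0.58 [290. 298.] depth [ 0.4501 -0.2578  0.0329] atz [ 0.4522 -0.2393  0.    ]
side tube_block 0.62 [276. 217.] depth [ 0.4682 -0.0122  0.0354] atz [0.4712 0.0196 0.    ]
side bottle 0.81 [262. 171.] depth [0.467  0.2027 0.0196] atz [0.4686 0.2256 0.    ]
side vial 0.61 [288. 300.] depth [ 0.4469 -0.2611  0.0331] atz [ 0.4488 -0.2426  0.    ]
side vial 0.5 [297. 363.] depth [ 0.4318 -0.3997  0.0328] atz [ 0.433  -0.3877  0.    ]
1.3 [0.1476 0.4777 0.2313] [[-0.9554  0.2953  0.    ]
 [ 0.2953  0.9554 -0.0001]
 [-0.     -0.0001 -1.    ]] [ 0.3371 -0.8228 -0.9547]
```

View pics/top1.png

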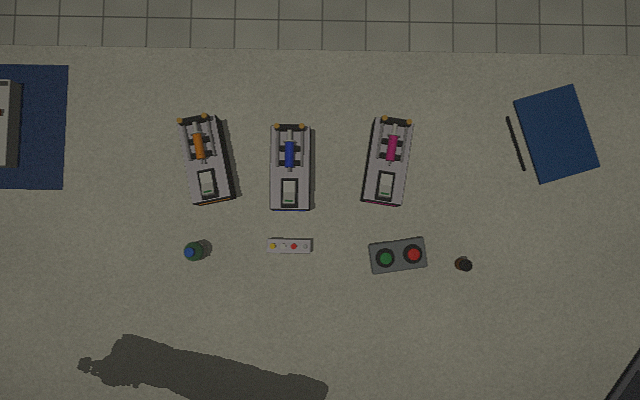

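View pics/side1.png

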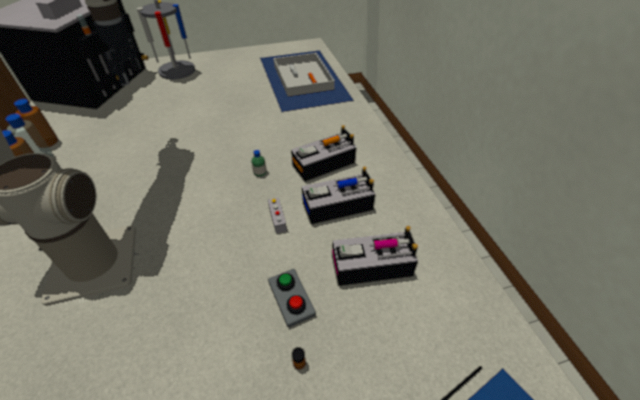

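```bash
python3 - <<'E'
from h import *
np.set_printoptions(precision=4,suppress=True)
p=vision.camera("top"); z=p["z_map"]; M=cv2.Rodrigues(np.array(p["rvec"],float))[0]
v,u=np.mgrid[:400,:640]; c=np.stack([u,v,np.ones_like(u)],-1)@np.linalg.inv(p["K"]).T*z[...,None]
W=(c-np.ravel(p["tvec"]))@M
for n,(x,y) in dict(amber=(.65,.19),blue=(.637,.007),mag=(.655,-.2)).items():
    m=(abs(W[...,0]-x)<.14)&(abs(W[...,1]-y)<.085)&(abs(W[...,2]-.071)<.006)
    r=cv2.minAreaRect(W[m][:,:2].astype(np.float32)*1000); b=cv2.boxPoints(r)
    L=max((b[1]-b[0],b[2]-b[1]),key=np.linalg.norm); d=L/np.linalg.norm(L)*np.sign(L[0]); 
    k=m=(abs(W[...,0]-x)<.14)&(abs(W[...,1]-y)<.085)&(W[...,2]>.078)&(W[...,2]<.095)
    q=W[k][:,:2]*1000-r[0]; s=q@d; q=q[(s<-25)&(s>-95)]
    print(n,r,"dir",d,"ON",np.array(r[0])-76*d,"rocker mid",q.mean(0)+r[0],"from rocker",q.mean(0)+r[0]-18*d)
hsv=cv2.cvtColor(p["image"],cv2.COLOR_BGR2HSV)
for n,(x,y) in dict(start=(.45,-.21),stop=(.457,-.277)).items():
    m=(np.hypot(W[...,0]-x,W[...,1]-y)<.025)&(W[...,2]>.0405); print(n,m.sum(),W[m].mean(0))
E
```

```text
amber ((666.29052734375, 200.775146484375), (186.188232421875, 88.8848876953125), 12.958181381225586) dir [0.9745 0.2242] ON [592.2259 183.7329] rocker mid [610.2785 187.9045] from rocker [592.7369 183.8682]
blue ((650.1614990234375, 7.95672607421875), (186.4152374267578, 88.4166259765625), 0.2133152186870575) dir [1.     0.0037] ON [574.162    7.6738] rocker mid [593.2678   8.1667] from rocker [575.2679   8.0997]
mag ((668.0006713867188, -210.2765655517578), (89.04376220703125, 187.1351776123047), 81.79869842529297) dir [ 0.9898 -0.1427] ON [ 592.7779 -199.4351] rocker mid [ 611.6203 -202.3126] from rocker [ 593.8044 -199.7449]
start 112 [ 0.4509 -0.2098  0.0443]
stop 115 [ 0.4609 -0.2724  0.0444]
```

```bash
python3 -m creep '[[[0,0,0],[0,0,-0.15]],[[0,0,0],[0,0,-0.15]],[[0,0,0],[0,0,0]]]' 0
```

```text
clock: 1.72
eef_pos: [0.1477, 0.4777, 0.2313]
tool_rot: [0.001, 1.0, 0.0, -0.0]
ft_force: [-0.2, 0.3, 0.2]
grip_width: 0.0322
grasp_force: 0.0
```

```bash
python3 -m creep '[[[-40,-27,5],[0,0,0]],[[-40,-27,5],[0,0,0]],[[-40,-27,5],[0,0,0]],[[-40,-27,5],[0,0,0]],[[-40,-27,5],[0,0,0]],[[-40,-27,5],[0,0,0]],[[-40,-27,5],[0,0,0]],[[-40,-27,5],[0,0,0]],[[-40,-27,5],[0,0,0]],[[-40,-27,5],[0,0,0]],[[-40,-25,5],[0,0,0]],[[0,0,0],[0,0,0]]]' 0
```

```text
clock: 3.22
eef_pos: [0.5898, 0.1804, 0.1749]
tool_rot: [0.003, 1.0, -0.0, -0.0]
ft_force: [-1.7, 0.4, 0.4]
grip_width: 0.0002
grasp_force: 0.0
```

```bash
python3 -m creep '[[[0,2.5,35],[0,0,0]],[[0,0,25],[0,0,0]],[[0,0,15],[0,0,0]],[[0,0,0],[0,0,0]],[[0,0,5],[0,0,0]],[[0,0,5],[0,0,0]],[[0,0,4],[0,0,0]],[[0,0,4],[0,0,0]],[[0,0,2],[0,0,0]],[[0,0,0],[0,0,0]],[[0,0,0],[0,0,0]]]'
```

```text
clock: 4.6
eef_pos: [0.5871, 0.1852, 0.082]
tool_rot: [-0.0, 1.0, -0.0, -0.0]
ft_force: [-5.0, -0.4, 8.2]
grip_width: -0.0001
grasp_force: 3.8
```

```bash
python3 -m creep '[[[0,0,2],[0,0,0]],[[0,0,0],[0,0,0]],[[0,0,0],[0,0,0]]]'; python3 -m creep '[[[0,0,-10],[0,0,0]],[[0,0,-30],[0,0,0]],[[0,0,-50],[0,0,0]],[[0,0,0],[0,0,0]]]'; python3 - <<'E'
from h import *
p=vision.camera("side"); i=cv2.resize(p["image"][110:310,230:430],(600,600),interpolation=cv2.INTER_CUBIC); cv2.imwrite("pics/side2.png",i)
for q in ("rocker_amber_on","rocker_blue_on"):
    print(q,[(r["score"],world(p,r["position"])) for r in vision.place_of(p,q)[:1]])
E
```

```text
clock: 4.97
eef_pos: [0.5872, 0.1852, 0.0819]
tool_rot: [-0.0, 1.0, 0.0, 0.0]
ft_force: [-8.0, -1.5, 15.4]
grip_width: 0.0001
grasp_force: 8.0
clock: 5.48
eef_pos: [0.5915, 0.1863, 0.1744]
tool_rot: [0.0, 1.0, 0.002, 0.005]
ft_force: [0.1, 0.2, 0.3]
grip_width: 0.0
grasp_force: 0.0
rocker_amber_on [(0.48, array([0.60049885, 0.1711955 , 0.07394473]))]
rocker_blue_on [(0.59, array([0.57572253, 0.01733148, 0.08615569]))]
```

View pics/side2.png

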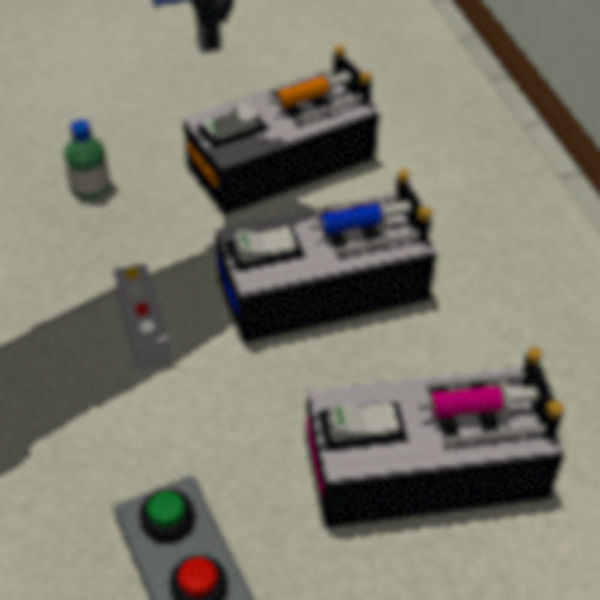

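The crop shows amber's ON half flat and its other half raised near (240,115). Blue at (265,243) and magenta at (365,420) are still off. The hard stop was felt at z = 82 mm, so I go on to blue.

```bash
python3 -m creep '[[[2,-30,0],[0,0,0]],[[3,-40,0],[0,0,0]],[[4,-40,0],[0,0,0]],[[4,-40,0],[0,0,0]],[[4,-27,0],[0,0,0]],[[0,0,0],[0,0,0]],[[0,0,0],[0,0,0]]]'
```

```text
clock: 6.5
eef_pos: [0.5703, 0.0087, 0.1681]
tool_rot: [-0.0, 1.0, 0.0, -0.001]
ft_force: [-0.3, 0.1, 0.7]
grip_width: 0.0001
grasp_force: 0.0
```

```bash
python3 -m creep '[[[0,0,30],[0,0,0]],[[0,0,25],[0,0,0]],[[0,0,13],[0,0,0]],[[0,0,0],[0,0,0]],[[0,0,5],[0,0,0]],[[0,0,5],[0,0,0]],[[0,0,4],[0,0,0]],[[0,0,4],[0,0,0]],[[0,0,4],[0,0,0]],[[0,0,0],[0,0,0]],[[0,0,0],[0,0,0]]]'; python3 -m creep '[[[0,0,0],[0,0,0]]]'
```

```text
clock: 7.88
eef_pos: [0.5703, 0.0082, 0.0819]
tool_rot: [-0.0, 1.0, 0.0, 0.0]
ft_force: [-8.5, 0.3, 18.1]
grip_width: 0.0001
grasp_force: 9.1
clock: 8.0
eef_pos: [0.5703, 0.0082, 0.0818]
tool_rot: [-0.0, 1.0, 0.0, 0.0]
ft_force: [-8.5, 0.1, 17.6]
grip_width: 0.0005
grasp_force: 9.1
```

```bash
python3 -m creep '[[[0,0,-10],[0,0,0]],[[0,0,-30],[0,0,0]],[[0,0,-45],[0,0,0]],[[15,-28,0],[0,0,0]],[[20,-38,0],[0,0,0]],[[20,-38,0],[0,0,0]],[[20,-38,0],[0,0,0]],[[20,-38,0],[0,0,0]],[[20,-28,0],[0,0,0]],[[5,-10,0],[0,0,0]],[[0,0,0],[0,0,0]],[[0,0,0],[0,0,0]]]'; python3 - <<'E'
from h import *
p=vision.camera("side"); i=cv2.resize(p["image"][110:310,230:430],(600,600),interpolation=cv2.INTER_CUBIC); cv2.imwrite("pics/side3.png",i)
p=vision.camera("wrist"); cv2.imwrite("pics/wrist3.png",p["image"])
E
```

```text
clock: 9.5
eef_pos: [0.4516, -0.2091, 0.1643]
tool_rot: [-0.001, 1.0, 0.0, 0.0]
ft_force: [0.8, 0.4, 0.6]
grip_width: 0.0001
grasp_force: 0.0
```

View pics/side3.png

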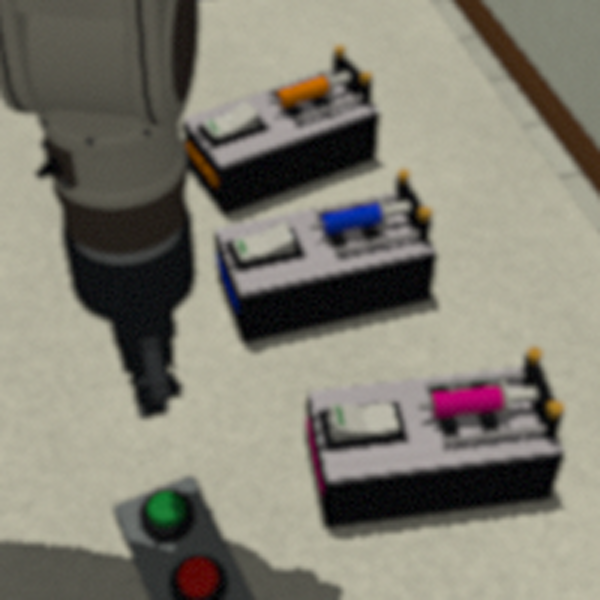

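View pics/wrist3.png

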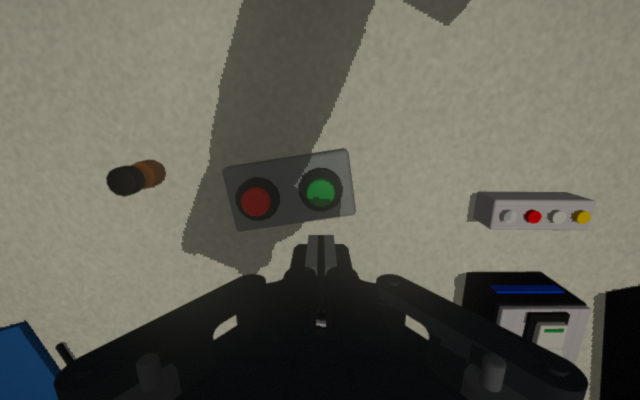

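The side crop shows the pumps and the fingers near (150,395). The wrist view has green at (321,190), ahead of the fingertips, and red at (257,198). Blue's state isn't clear by eye, so I check both rockers' heights in the top depth image.

```bash
python3 - <<'E'
from h import *
p=vision.camera("top"); z=p["z_map"]; M=cv2.Rodrigues(np.array(p["rvec"],float))[0]
v,u=np.mgrid[:400,:640]; c=np.stack([u,v,np.ones_like(u)],-1)@np.linalg.inv(p["K"]).T*z[...,None]
W=((c-np.ravel(p["tvec"]))@M)*1000
for n,(o,d) in dict(amber=((666.3,200.8),(.9745,.2242)),blue=((650.2,8),(1,.0037)),mag=((668,-210.3),(.9898,-.1427))).items():
    q=W[...,:2]-o; s=q@np.array(d); t=q@np.array([-d[1],d[0]])
    print(n,[(a,round(float(np.median(W[...,2][(abs(s-a)<3)&(abs(t)<9)])),1)) for a in range(-82,-33,6)])
for n,(x,y) in dict(start=(451,-210),stop=(461,-272)).items():
    m=(np.hypot(W[...,0]-x,W[...,1]-y)<25)&(W[...,2]>40.5)&(W[...,2]<60); print(n,m.sum(),W[m].mean(0))
E
```

```text
amber [(-82, 80.6), (-76, 81.7), (-70, 81.7), (-64, 81.3), (-58, 82.5), (-52, 84.3), (-46, 87.0), (-40, 88.8), (-34, 90.5)]
blue [(-82, 79.6), (-76, 82.3), (-70, 82.8), (-64, 82.6), (-58, 81.5), (-52, 84.1), (-46, 87.1), (-40, 90.1), (-34, 90.6)]
mag [(-82, 77.6), (-76, 90.4), (-70, 88.4), (-64, 84.9), (-58, 83.3), (-52, 81.9), (-46, 82.8), (-40, 82.1), (-34, 83.5)]
start 37 [ 458.38836407 -207.48222569   44.17676494]
stop 0 [nan nan nan]<stdin>:9: RuntimeWarning: Mean of empty slice.
  ret = um.true_divide(
```

Amber and blue are both fully on and magenta is off. Next is the start button.

```bash
python3 -m creep '[[[0,0,40],[0,0,0]],[[0,0,40],[0,0,0]],[[0,0,20],[0,0,0]],[[0,0,10],[0,0,0]],[[0,0,0],[0,0,0]],[[0,0,0],[0,0,0]]]'; python3 -m creep '[[[0,0,5],[0,0,0]],[[0,0,5],[0,0,0]],[[0,0,4],[0,0,0]],[[0,0,2],[0,0,0]],[[0,0,0],[0,0,0]],[[0,0,0],[0,0,0]]]'
```

```text
clock: 10.4
eef_pos: [0.4518, -0.21, 0.0553]
tool_rot: [-0.0, 1.0, -0.0, 0.001]
ft_force: [0.1, -0.4, 1.2]
grip_width: 0.0
grasp_force: 0.0
clock: 11.15
eef_pos: [0.4511, -0.2099, 0.0386]
tool_rot: [-0.0, 1.0, -0.0, 0.0]
ft_force: [-0.1, -0.4, 3.9]
grip_width: 0.0001
grasp_force: 2.0
```

```bash
python3 -m creep '[[[0,0,2],[0,0,0]],[[0,0,0],[0,0,0]],[[0,0,0],[0,0,0]]]'; python3 -m creep '[[[0,0,-5],[0,0,0]],[[0,0,-10],[0,0,0]],[[0,0,-40],[0,0,0]],[[0,0,-50],[0,0,0]],[[0,0,-30],[0,0,0]],[[40,20,0],[0,0,0]],[[40,30,0],[0,0,0]],[[40,30,0],[0,0,0]],[[0,0,0],[0,0,0]],[[0,0,0],[0,0,0]],[[0,0,0],[0,0,0]]]'; python3 - <<'E'
from h import *
np.set_printoptions(precision=4,suppress=True)
p=vision.camera("top"); z=p["z_map"]; M=cv2.Rodrigues(np.array(p["rvec"],float))[0]
v,u=np.mgrid[:400,:640]; c=np.stack([u,v,np.ones_like(u)],-1)@np.linalg.inv(p["K"]).T*z[...,None]
W=(c-np.ravel(p["tvec"]))@M
for n,(x,y) in dict(start=(.45,-.21),stop=(.457,-.277)).items():
    m=(np.hypot(W[...,0]-x,W[...,1]-y)<.025)&(W[...,2]>.0405); print(n,m.sum(),W[m].mean(0))
for q in ("bottle","vial","tube_block"): print(q,[np.round(r["position"]) for r in vision.place_of(p,q)[:1]])
E
```

```text
clock: 11.52
eef_pos: [0.4511, -0.2099, 0.0379]
tool_rot: [-0.0, 1.0, -0.0, 0.001]
ft_force: [-2.8, 2.3, 14.2]
grip_width: -0.0
grasp_force: 7.1
clock: 12.9
eef_pos: [0.3319, -0.1304, 0.1715]
tool_rot: [0.0, 1.0, -0.0, 0.0]
ft_force: [-0.7, -0.5, -0.3]
grip_width: 0.0002
grasp_force: 0.0
start 112 [ 0.4507 -0.2097  0.044 ]
stop 113 [ 0.4609 -0.2727  0.0442]
bottle [array([196., 248.])]
vial [array([458., 260.])]
tube_block [array([287., 242.])]
```

The buttons are out again, nothing has moved, and the arm is clear.

```bash
python3 -c "
from workcell import workorder
print(workorder.job_done())"
```

```text
the job is handed in; nothing more can be done
None
```

I switched on the amber pump, then the blue pump, then pressed and released the green start button; magenta stayed off, stop was not pressed, and the job is handed in (no verdict was returned).

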